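Clear the blocked sampling sleeve

TASK

A rubber stopper is stuck in one of the two clear sleeves. Take the push rod (round black handle over a wide metal collar) from the tool rack and push the stopper down and out of the bottom of that sleeve, so that it drops into the white tray under it. Lower the rod all the way until its collar sits on the sleeve, then let go and leave it standing there.

Things in the scene. Friction and masses are not known exactly. Their poses are not given: they have to be found in the camera images.
- rod: Push rod, upright, 121 mm tall, about 160 g, hanging by its collar in a hole of the tool rack. Origin: centre of its foot; z up along it. Above the foot: aluminium shaft 18 mm across to 65 mm, collar 60 mm across from 65 to 71 mm, round black handle 26 mm across from 71 to 121 mm. The rack's other tools (cross-bar brush, spatula with flat wooden grip) are not needed.
- rack: White tool rack fixed to the bench, 90 x 250 mm, top 75 mm above the bench. Origin: centre of its underside on the bench; y runs along the row of three 30 mm holes, 80 mm apart, in which the rod and two other tools hang in any order. The tools reach up to 145 mm above the bench.
- stopper: Black rubber cylinder 42 mm across, 28 mm tall, about 35 g, stuck in a sleeve with its top 10 mm below the rim. Origin: centre of its underside; z up. Four springy pale silicone lips in the sleeve hold it; pushing takes roughly 7 to 11 N, and after about 25 mm it comes free and falls.
- mouth (a point): Rim centre of the blocked sleeve, 125 mm above the bench, z up. Clear tube 50 mm long, bore 44 mm (39 at the lips), rim 52 mm across, on a fixed four-legged stand, all lower than the rim; white tray 120 mm square below, floor 5 mm above the bench. With the collar on the rim the rod's foot is 65 mm down, clear of the fallen stopper. A like stand nearby has an empty sleeve.
Mind the look-alikes: they are no part of the job. Leave any red look-alike of the rod alone.

How it is judged:
By the outcome, as a careful person would: the job done as asked, in the order asked, and still so for the second after the job is handed in, with the robot touching nothing.
It also fails if it takes over 48 s, if anything falls off the work surface, if the arm or the gripper's body presses on something with over 40 N, if the wrist force passes 120 N, or if a joint passes its speed limit or range.

ROBOT

A 6-joint arm with a two-finger parallel gripper is mounted at the origin on the work surface. World frame = base frame: x ahead of the robot, y to its left, z up, the work surface at z = 0. Lengths are in m, angles in rad, forces in N, time in s.
With the tool pointing down it reaches from about 0.275 to 0.875 m from the base axis. Payload 12.5 kg.
Tool frame: the origin (TCP) lies on the centre line of the jaws, within the pads' length; the fingertips stand 17 mm ahead of it and the grasp point (between the pads) lies 2 mm behind it (bot.tips_ahead is the distance from the TCP to the fingertips, in m); z points along the fingers, y is the line along which they close (so a half turn about z gives the same grasp; the last joint's range is limited). The gripper opens to 85 mm and grips with 20 to 120 N. Pads are 22 mm wide; open, the fingers measure 114 mm over their backs; the gripper's body (76 mm by 85 mm) begins 54 mm behind the grasp point. The pads swing forward as they close: fully open they stand 13 mm farther back than shut.
Start: joints at [1.233, 0.351, 1.652, -0, 1.139, -0.085], TCP at [0.138, 0.533, 0.248] pointing down, gripper open.
Joint ranges: [-2.75, 2.75], [-0.79, 2.1], [0.01, 2.65], [-1.57, 4.71], [0.07, 3.14], [-2.87, 2.87]. Speed limits (rad/s): [2.22, 2.22, 2.79, 3.14, 3.14, 3.14].

INTERFACE

Orientations are given as a unit quaternion [w, x, y, z].
In Python, from rig import bot, viewer, job gives the robot as it stands.
- The arm moves only by the tool drive_tool, never from a script. Its arguments are lists of equal length, an entry for each row: "gripper": the finger opening in mm, from 0 to 85.4; "linear": the shift along the tool's x, y, z in mm, a list of three; "yaw": the turn about the tool's z in degrees. A call has 1 to 12 rows; each row shifts and turns the commanded pose from where the row before left it, along the tool's axes as they then stand; what a row does not reach is not made up. A row lasts 1/10 s, in which the tool goes at most 50 mm and 8.59 degrees, less where a joint would pass 70% of its speed; a pose out of reach is approached as far as the arm can. A call is refused whole if a number of a shift passes 50 or a number of a turn 8.59, either way. A call with a gripper value outside its range is refused whole. The fingers move at their own pace and stop on an object; "force" is the grip in N (left out, the last holds). Time passes only in rows, so rows that do not move let the fingers close. It gives the time, the measured TCP pose, the force, the opening and the grip force at its end, in the units of the state.
- bot.read_state(): the state, without advancing time (a new reading comes with each control period).
- viewer.capture(name): name is "scene" or "top" or "wrist"; returns a dict with "frame" (420x560x3 uint8, blue, green, red), "K" (3x3 intrinsics, pixels), "cam_to_world" (4x4, takes a point from camera to world coordinates); the wrist camera has in their place "mount" (4x4, takes a point from camera to tool coordinates, whose origin is the TCP and whose axes are the flange's). Camera axes: x right, y up, looking along -z (the intrinsics and any distortion apply to the point x, -y, -z); pixel columns grow to the right and rows downward; lengths in m; the calibration is good to about 2 mm. The wrist camera is an equidistant fisheye: a pixel r from the principal point sees the ray r / f radians off the axis. A picture is of the moment at which its call begins: read the wrist's pose just before it. There is no depth.
- job.finish_job(): hands the job in; it is judged then, once.
The state is a dict: "clock": time; "joints": joint angles; "qd": joint speeds; "effort": joint torques, N m; "ee_pos": TCP position; "tcp_rot": TCP orientation; "force": force on the tool from outside, world axes, zero at the start; "torque": the same for the moment, N m; "width": finger opening in m; "grip_force": force on a finger pad.
Only numpy, scipy, OpenCV 4.12 (cv2) and the standard library are available. Lean on these libraries where they do the work, as an engineer would, in place of code of your own. Each camera call takes 0.05 s, during which the arm holds its last target. There are 200 camera calls.

## Working session

There is one attempt and no reset: what is moved stays moved. The work goes in short steps, Python scripts to look and compute and a tool call to move; the robot and the scene stay as the last step left them, time stands still between calls to the robot, and variables do not carry over. Pictures are saved under pics/ and viewed, at most 10 in all, crops included, and the job is handed in when it is done.

Besides the shell and the picture viewer there is one more tool, called after "Call:" as name([rows], argument=value, ...), one row to a line, values as JSON. drive_tool: Moves the arm, as the interface text tells. Its arguments: {"type":"object","properties":{"gripper":{"type":"array","items":{"type":"number"}},"linear":{"type":"array","items":{"type":"array","items":{"type":"number"}}},"yaw":{"type":"array","items":{"type":"number"}},"force":{"type":"number"}},"required":["gripper","linear","yaw"]}

```bash
mkdir -p pics; cat > h.py <<'E'
import numpy as np, cv2
from rig import bot, viewer, job
from scipy.spatial.transform import Rotation as R
def ray(c,u,v):
    d=np.linalg.inv(c["K"])@[u,v,1]; d=np.array([d[0],-d[1],-d[2]])
    M=np.array(c["cam_to_world"]); d=M[:3,:3]@d; return M[:3,3],d/np.linalg.norm(d)
def plane(c,u,v,z):
    o,d=ray(c,u,v); return o+d*(z-o[2])/d[2]
def tri(a,b):
    A=np.zeros((3,3));B=np.zeros(3);P=[]
    for o,d in (a,b):
        m=np.eye(3)-np.outer(d,d);A+=m;B+=m@o
    p=np.linalg.solve(A,B); return p,[np.linalg.norm((np.eye(3)-np.outer(d,d))@(p-o)) for o,d in (a,b)]
def wpose():
    s=bot.read_state(); q=np.array(s["tcp_rot"]); T=np.eye(4)
    T[:3,:3]=R.from_quat(q[[1,2,3,0]]).as_matrix(); T[:3,3]=s["ee_pos"]; return T
def wcap():
    T=wpose(); c=viewer.capture("wrist"); c["cam_to_world"]=T@np.array(c["mount"]); return c
def wray(c,u,v):
    K=np.array(c["K"]); x=(u-K[0,2])/K[0,0]; y=(v-K[1,2])/K[1,1]; t=np.hypot(x,y)
    s=np.sin(t)/max(t,1e-9); d=np.array([x*s,-y*s,-np.cos(t)])
    M=c["cam_to_world"]; return M[:3,3],M[:3,:3]@d
def wplane(c,u,v,z):
    o,d=wray(c,u,v); return o+d*(z-o[2])/d[2]
E
python3 - <<'E'
from h import *
import pickle
cs={n:viewer.capture(n) for n in("scene","top")}; cs["wrist"]=wcap()
pickle.dump(cs,open("c0.pkl","wb"))
for n,c in cs.items(): cv2.imwrite(f"pics/{n}0.png",c["frame"]); print(n,np.round(c["cam_to_world"],3).tolist(),np.round(c["K"],1).tolist())
print(wpose().round(3))
E
```

```text
scene [[-0.772, -0.506, 0.386, 1.124], [0.636, -0.61, 0.473, 0.773], [-0.004, 0.611, 0.792, 1.277], [0.0, 0.0, 0.0, 1.0]] [[525.9, 0.0, 272.1], [0.0, 525.9, 203.2], [0.0, 0.0, 1.0]]
top [[-0.005, 0.993, -0.117, 0.402], [-1.0, -0.003, 0.017, 0.09], [0.016, 0.117, 0.993, 1.237], [0.0, 0.0, 0.0, 1.0]] [[512.3, 0.0, 270.4], [0.0, 512.3, 216.7], [0.0, 0.0, 1.0]]
wrist [[0.25, -0.916, -0.315, 0.056], [0.968, 0.236, 0.082, 0.554], [-0.001, -0.325, 0.946, 0.373], [0.0, 0.0, 0.0, 1.0]] [[325.2, 0.0, 277.9], [0.0, 325.2, 208.8], [0.0, 0.0, 1.0]]
[[-0.968  0.25  -0.     0.137]
 [ 0.25   0.968 -0.001  0.532]
 [ 0.    -0.001 -1.     0.248]
 [ 0.     0.     0.     1.   ]]
```

View pics/scene0.png

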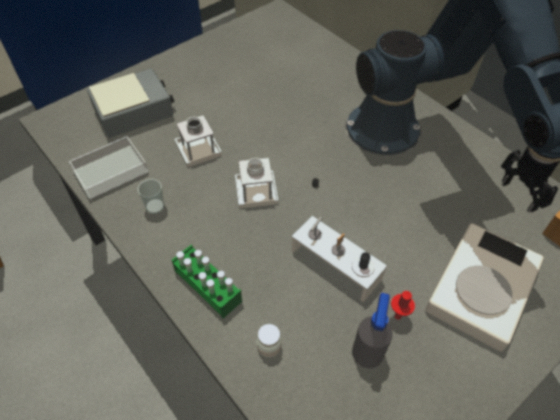

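View pics/top0.png

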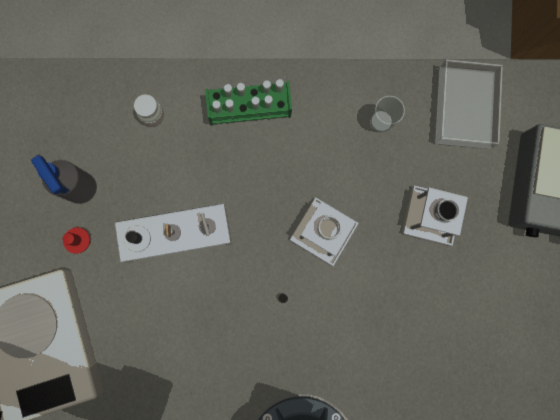

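The scene shows three tools in the rack. The round black handle with the wide metal disc is at scene (365,262) / top (134,238). The brush and spatula are at top (168,231) and (206,224), and a red look-alike is at top (75,240). The sleeve with a dark interior is at scene (195,125) / top (448,210). The other, at scene (256,168) / top (328,228), is pale and looks empty. I'll confirm both in one enlarged crop.

```bash
python3 - <<'E'
from h import *
import pickle
cs=pickle.load(open("c0.pkl","rb")); s,t=cs["scene"],cs["top"]
cr=lambda c,u,v:cv2.resize(c["frame"][v-32:v+32,u-42:u+42],(390,297),interpolation=cv2.INTER_CUBIC)
g=np.vstack([np.hstack([cr(t,134,238),cr(t,448,210)]),np.hstack([cr(s,365,268),cr(s,196,135)])])
cv2.imwrite("pics/crop1.png",g)
print("rod top-cam z.121ish", plane(t,134,238,.13), "scene/top handle", tri(ray(s,365,257),ray(t,133,237)))
print("mouth",plane(t,448,210,.125),plane(s,195,125,.125),tri(ray(s,195,125),ray(t,448,210)))
print("empty",tri(ray(s,256,166),ray(t,328,228)))
print("bottle cap",tri(ray(s,384,296),ray(t,40,160)))
E
```

```text
rod top-cam z.121ish [0.48696885 0.36602125 0.13      ] scene/top handle (array([0.48937806, 0.37037778, 0.12286968]), [np.float64(0.0004801153445730068), np.float64(0.0004801153445729543)])
mouth [ 0.54669383 -0.31968435  0.125     ] [ 0.55185209 -0.30689735  0.125     ] (array([ 0.54652668, -0.32228523,  0.11164554]), [np.float64(0.0028223586588677243), np.float64(0.0028223586588680973)])
empty (array([ 0.50835701, -0.0550184 ,  0.11914869]), [np.float64(7.790354182197027e-05), np.float64(7.790354182208114e-05)])
bottle cap (array([0.6194581 , 0.51437929, 0.28125779]), [np.float64(0.006625587088535246), np.float64(0.006625587088535149)])
```

View pics/crop1.png

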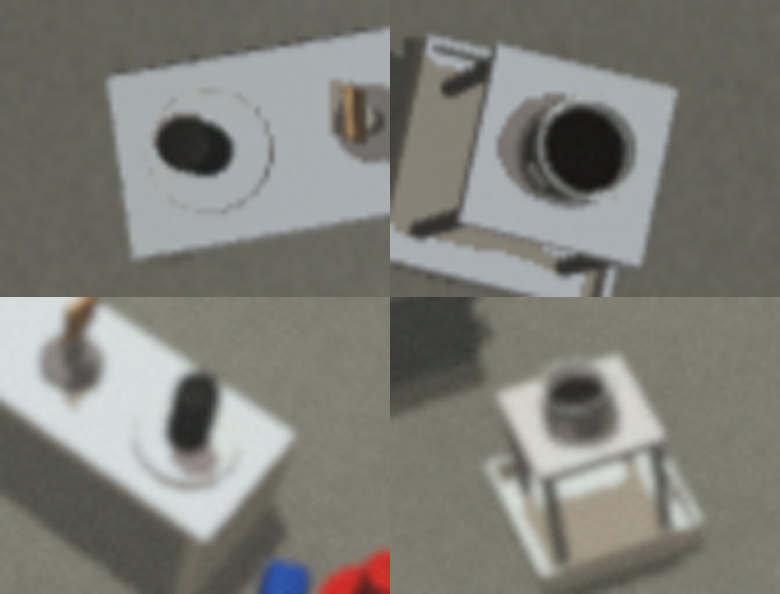

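The crop confirms it. The round black handle on a wide collar at top ~(137,238) is the rod. The sleeve at top (448,210) has the black stopper inside. I'll compute the rack axis and the collar and rim centres.

```bash
python3 - <<'E'
from h import *
import pickle
cs=pickle.load(open("c0.pkl","rb")); t=cs["top"]
print("collar",plane(t,137.2,238.3,.081))
a=plane(t,123,260,.075);b=plane(t,230,241,.075);d=a-b;print("axis deg",np.degrees(np.arctan2(d[1],d[0])))
print("rim", plane(t,406+585/390*84-84,178+150/297*64,.125))
E
```

```text
collar [0.49004528 0.37104187 0.081     ]
axis deg 99.89858584559656
rim [ 0.54597612 -0.31965155  0.125     ]
```

Call:
drive_tool([
  [0,0,0],
  [0,0,0],
  [0,0,0],
  [0,0,0],
  [0,0,0],
  [0,0,0],
  [0,0,0],
  [0,0,0],
], gripper=[60,60,60,60,60,60,60,60], yaw=[8,8,8,8,8,8,8,8])

```text
clock: 0.95
ee_pos: [0.1375, 0.5324, 0.248]
tcp_rot: [0.0, 0.635, 0.773, -0.0]
force: [0.6, 0.2, -0.8]
width: 0.0598
grip_force: 0.0
```

Call:
drive_tool([
  [-22,31,0],
  [-22,31,0],
  [-22,31,0],
  [-22,31,0],
  [-22,31,0],
  [-22,31,0],
  [-22,31,0],
  [-22,31,0],
  [-22,31,0],
  [-22,31,0],
  [0,0,0],
], gripper=[60,60,60,60,60,60,60,60,60,60,60], yaw=[0,0,0,0,0,0,0,0,0,0,0])

```text
clock: 2.05
ee_pos: [0.4885, 0.3767, 0.2477]
tcp_rot: [0.0, 0.634, 0.773, -0.0]
force: [-0.5, 0.4, 0.9]
width: 0.0596
grip_force: 0.0
```

```bash
python3 - <<'E'
from h import *
import pickle
c=wcap(); pickle.dump(c,open("w1.pkl","wb")); cv2.imwrite("pics/w1.png",c["frame"]); print(wpose().round(4))
E
```

```text
[[-1.971e-01  9.804e-01 -6.000e-04  4.866e-01]
 [ 9.804e-01  1.971e-01 -5.000e-04  3.777e-01]
 [-3.000e-04 -7.000e-04 -1.000e+00  2.476e-01]
 [ 0.000e+00  0.000e+00  0.000e+00  1.000e+00]]
```

View pics/w1.png

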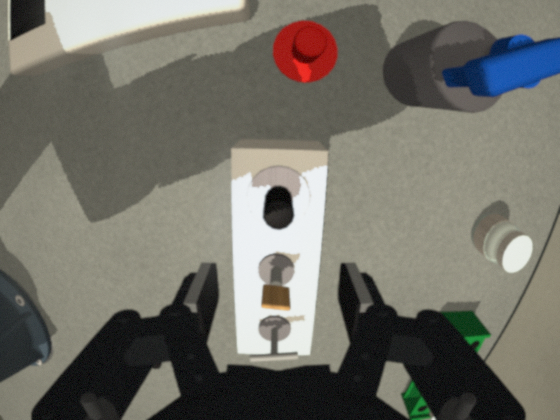

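The wrist view shows the rod, black handle on its disc, at about (278,205). The spatula is at (275,297), the brush at (275,330) and the red look-alike at (305,45). I'll measure the handle and collar from this view, with height from the scene/wrist pair.

```bash
python3 - <<'E'
from h import *
import pickle
c=pickle.load(open("w1.pkl","rb")); cs=pickle.load(open("c0.pkl","rb"))
def blob(f,x0,y0,x1,y1,th=60):
    m=(f[y0:y1,x0:x1].max(2)<th).astype(np.uint8)
    n,l,st,ce=cv2.connectedComponentsWithStats(m); i=1+st[1:,4].argmax(); ys,xs=np.where(l==i)
    return st[i]+[x0,y0,0,0,0],xs+x0,ys+y0
st,xs,ys=blob(c["frame"],250,170,310,240); print("wrist",st)
w=lambda r:xs[ys==r]
for r in range(ys.min(),ys.max()+1,4): print(r,w(r).min(),w(r).max(),end="; ")
st2,x2,y2=blob(cs["scene"]["frame"],345,240,385,285); print("\nscene",st2)
st3,x3,y3=blob(cs["top"]["frame"],118,222,150,254); print("top",st3)
u=xs.mean();rad=(xs.max()-xs.min()+1)/2
vt=ys.max()+.5-rad; print("cap wrist",u,vt,rad)
us=x2[y2<y2.min()+9].mean(); vs=y2.min()+4.5
print("tri cap", tri(ray(cs["scene"],us,vs),wray(c,u,vt)))
print("cap@.131",wplane(c,u,vt,.131))
g=cv2.cvtColor(c["frame"],cv2.COLOR_BGR2GRAY)
# collar outline: sample column/row edges
print("row194",g[194,240:322:2]); print("col262",g[160:240:2,262])
E
```

```text
wrist [265 187  28  41 936]
187 274 281; 191 269 287; 195 267 289; 199 266 290; 203 265 290; 207 265 291; 211 265 291; 215 265 292; 219 266 291; 223 268 288; 227 275 281; 
scene [360 254   9  15  90]
top [126 232  15  11 132]
cap wrist 278.16559829059827 213.5 14.0
tri cap (array([0.49015051, 0.37035975, 0.11766603]), [np.float64(0.0008872265330511224), np.float64(0.0008872265330511501)])
cap@.131 [0.48919098 0.37412042 0.131     ]
row194 [237 239 239 236 238 237 239 239 239 240 240 238 221 112  18  12  15  14
   4  12  12   6  16  18  12  74 157 175 183 205 236 239 239 239 235 222
 238 239 239 240 239]
col262 [188 188 190 185 181 152 166 174 170 173 172 174 173 219 238 239 239 238
 238 239 236 232 230 226 215 202 197 195 188 205 229 238 238 239 240 239
 239 240 239 240]
```

Call:
drive_tool([
  [-6,2,20],
  [0,0,35],
  [0,0,25],
], gripper=[60,60,60], yaw=[0,0,0])

```text
clock: 2.4
ee_pos: [0.4871, 0.3734, 0.1665]
tcp_rot: [-0.0, 0.632, 0.775, -0.001]
force: [1.3, 1.0, -0.1]
width: 0.0599
grip_force: 0.0
```

```bash
python3 - <<'E'
from h import *
import pickle
c1=pickle.load(open("w1.pkl","rb")); bot.read_state()
c=wcap(); pickle.dump(c,open("w2.pkl","wb")); cv2.imwrite("pics/w2.png",c["frame"]); print(wpose()[:3,3])
f=c["frame"];m=(f.max(2)<60).astype(np.uint8);m[:150]=0;m[330:]=0
n,l,st,ce=cv2.connectedComponentsWithStats(m)
for i in range(1,n):
    if st[i,4]>300: print(st[i],ce[i])
E
```

```text
[0.48564667 0.37253472 0.16264102]
[ 262  213   41   64 2150] [281.50046512 245.67860465]
[ 101  265  117   65 2892] [174.63969571 310.55428769]
[ 339  264  117   66 2939] [380.79244641 310.09561075]
```

View pics/w2.png

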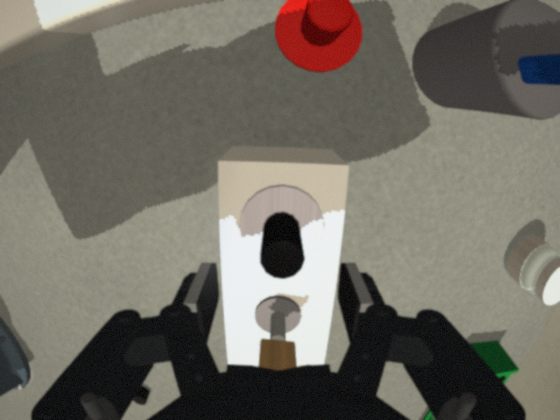

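The handle now stands between the jaws: the blob is at u 262–303, v 213–277, and the fingers are centred near u 278.

```bash
python3 - <<'E'
from h import *
import pickle
c1=pickle.load(open("w1.pkl","rb"));c=pickle.load(open("w2.pkl","rb"))
print("cap",tri(wray(c1,278.2,213.5),wray(c,282.5,256.5)))
print("near edge",tri(wray(c1,278.2,227.5),wray(c,282.5,276.5)))
p=wplane(c,282.5,256.5,.131); q=wplane(c,282,233,.081);print(p,q)
T=wpose();print(T[:3,3]);
for x in(p,q):print("tool mm",(T[:3,:3].T@(x-T[:3,3])*1000).round(1))
E
```

```text
cap (array([0.48970861, 0.37225372, 0.12560393]), [np.float64(0.0001010779546580433), np.float64(0.00010107795465793239)])
near edge (array([0.49161207, 0.36278095, 0.13189526]), [np.float64(0.00011696988195623917), np.float64(0.00011696988195618957)])
[0.48916307 0.37500374 0.131     ] [0.49091908 0.36801107 0.081     ]
[0.48564667 0.37253472 0.16264102]
tool mm [ 1.8  4.2 31.6]
tool mm [-5.3  4.8 81.6]
```

Call:
drive_tool([
  [-1,3,20],
  [0,0,25],
  [0,0,12],
  [0,0,0],
], gripper=[60,60,60,60], yaw=[0,0,0,0])

```text
clock: 2.85
ee_pos: [0.4905, 0.3729, 0.1104]
tcp_rot: [-0.0, 0.632, 0.775, -0.001]
force: [-0.0, 0.2, -0.1]
width: 0.0603
grip_force: 0.0
```

Call:
drive_tool([
  [0,0,0],
  [0,0,0],
  [0,0,0],
  [0,0,0],
  [0,0,0],
  [0,0,0],
  [0,0,0],
], gripper=[0,0,0,0,0,0,0], yaw=[0,0,0,0,0,0,0], force=70)

```text
clock: 3.55
ee_pos: [0.492, 0.3734, 0.1128]
tcp_rot: [0.0, 0.633, 0.774, 0.001]
force: [-1.7, -0.2, 6.8]
width: 0.0246
grip_force: 68.5
```

Call:
drive_tool([
  [0,0,-10],
  [0,0,-25],
  [0,0,-35],
  [0,0,-35],
  [0,0,-35],
  [0,0,-30],
  [0,0,-10],
], gripper=[0,0,0,0,0,0,0], yaw=[0,0,0,0,0,0,0])

```text
clock: 4.25
ee_pos: [0.4922, 0.3734, 0.2954]
tcp_rot: [0.001, 0.633, 0.774, 0.003]
force: [-0.6, 0.9, -1.3]
width: 0.0244
grip_force: 68.8
```

```bash
python3 - <<'E'
from h import *
s=bot.read_state();print(s["ee_pos"],s["force"],s["width"],wpose()[:3,:3].round(4).tolist())
E
```

```text
[0.49215288 0.37337113 0.29537411] [-0.59060431  0.89024283 -1.25184202] 0.024409607194663598 [[-0.1996, 0.9799, 0.0046], [0.9799, 0.1996, 0.0029], [0.002, 0.0051, -1.0]]
```

Call:
drive_tool([
  [-15,-2,0],
  [-30,-4,0],
  [-40,-5,0],
  [-40,-5,0],
  [-40,-5,0],
  [-40,-5,0],
  [-40,-5,0],
  [-40,-5,0],
  [-40,-5,0],
  [-40,-5,0],
  [-40,-5,0],
  [-40,-5,0],
], gripper=[0,0,0,0,0,0,0,0,0,0,0,0], yaw=[0,0,0,0,0,0,0,0,0,0,0,0])

```text
clock: 5.45
ee_pos: [0.5241, -0.0764, 0.2895]
tcp_rot: [-0.001, 0.633, 0.774, -0.001]
force: [0.7, 0.2, -1.0]
width: 0.0244
grip_force: 68.8
```

Call:
drive_tool([
  [-40,-5,0],
  [-40,-5,0],
  [-40,-5,0],
  [-40,-5,0],
  [-40,-5,0],
  [-40,-5,0],
  [-40,-6,0],
  [-25,-4,0],
  [-15,-4,0],
  [-5,-3,0],
  [0,0,0],
  [0,0,0],
], gripper=[0,0,0,0,0,0,0,0,0,0,0,0], yaw=[0,0,0,0,0,0,0,0,0,0,0,0])

```text
clock: 6.65
ee_pos: [0.5443, -0.401, 0.2912]
tcp_rot: [-0.0, 0.632, 0.775, 0.0]
force: [-0.1, -0.1, -1.3]
width: 0.0243
grip_force: 68.8
```

```bash
python3 - <<'E'
from h import *
import pickle
c=wcap(); pickle.dump(c,open("w3.pkl","wb")); cv2.imwrite("pics/w3.png",c["frame"]); print(wpose().round(4))
E
```

```text
[[-2.006e-01  9.797e-01 -0.000e+00  5.444e-01]
 [ 9.797e-01  2.006e-01  3.000e-04 -4.010e-01]
 [ 3.000e-04  1.000e-04 -1.000e+00  2.914e-01]
 [ 0.000e+00  0.000e+00  0.000e+00  1.000e+00]]
```

View pics/w3.png

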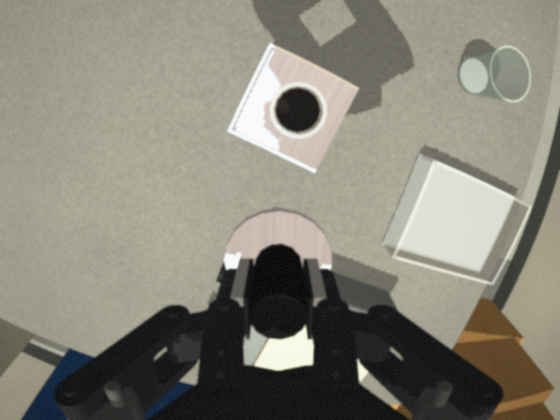

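The blocked sleeve's rim is near (298,109), with the black stopper inside it. The held collar spans u 224–332 with its far edge at v≈210, and the handle is at u≈278.

```bash
python3 - <<'E'
from h import *
import pickle
c=pickle.load(open("w3.pkl","rb"));t=pickle.load(open("c0.pkl","rb"))["top"]
f=c["frame"]
m=(f[60:160,250:350].max(2)<70).astype(np.uint8)
n,l,st,ce=cv2.connectedComponentsWithStats(m);i=1+np.array([s[4] if abs(k[0]-48)<15 and abs(k[1]-49)<15 else 0 for s,k in zip(st[1:],ce[1:])]).argmax()
print("stopper",st[i],ce[i]+[250,60])
g=cv2.cvtColor(f,cv2.COLOR_BGR2GRAY);print("row109",g[109,262:336]);print("col298",g[75:145,298])
T=wpose()
e=ce[i]+[250,60]
p=wplane(c,*e,.117);print("stopper axis",p,"rim@.125",wplane(c,298,109.5,.125))
print("tri rim top/wrist",tri(ray(t,448,210.3),wray(c,298,109.5)))
a=wplane(c,298-29.5,109.5,.125);b=wplane(c,298+29.5,109.5,.125);print("rim dia",np.linalg.norm(a-b))
# held collar: u extents and far edge at plane z = tcp-.032
z=T[2,3]-.032
for u,v in((224.5,250),(331.5,250),(278,210)):print("collar tool",((T[:3,:3].T@(wplane(c,u,v,z)-T[:3,3]))*1000).round(1))
E
```

```text
stopper [  27   29   42   43 1397] [297.39370079 109.61202577]
row109 [245 232 214 204 198 198 202 217 233 239 235 215 165 115  73  39  41  47
  40  47  46  41  42  38  45  44  39  34  28  26  27  33  30  31  27  29
  34  34  32  33  29  31  27  31  30  30  31  29  27  29  34  29  26  29
  32  29  45  82 122 152 183 220 235 235 226 207 198 197 197 200 205 203
 203 204]
col298 [201 200 206 204 206 206 215 228 234 235 224 187 131  84  48  34  28  32
  29  34  29  28  33  34  24  32  33  31  30  31  26  32  29  27  34  30
  27  34  34  30  34  28  28  34  27  30  27  28  31  32  28  30  33  28
  34  39  77 117 155 192 226 236 235 223 206 200 202 201 203 203]
stopper axis [ 0.54617982 -0.32203294  0.117     ] rim@.125 [ 0.54617442 -0.3217236   0.125     ]
tri rim top/wrist (array([ 0.546657  , -0.32176844,  0.11930582]), [np.float64(0.00011132985916667212), np.float64(0.0001113298591668496)])
rim dia 0.05247321600039645
collar tool [  6.8 -29.3  32. ]
collar tool [ 6.8 28.8 32. ]
collar tool [29.8 -0.3 32. ]
```

Call:
drive_tool([
  [20,5,0],
  [30,7,0],
  [20,4,0],
  [7,2,0],
  [0,0,0],
  [0,0,0],
], gripper=[0,0,0,0,0,0], yaw=[0,0,0,0,0,0])

```text
clock: 7.3
ee_pos: [0.5467, -0.3235, 0.2914]
tcp_rot: [0.0, 0.633, 0.775, -0.0]
force: [0.2, -0.4, -1.5]
width: 0.0245
grip_force: 68.8
```

Call:
drive_tool([
  [0,0,15],
  [0,0,20],
  [0,0,20],
  [0,0,8],
  [0,0,0],
  [0,0,0],
], gripper=[0,0,0,0,0,0], yaw=[0,0,0,0,0,0])

```text
clock: 7.9
ee_pos: [0.5468, -0.3237, 0.2291]
tcp_rot: [0.001, 0.633, 0.774, 0.0]
force: [0.0, 0.5, -1.5]
width: 0.0246
grip_force: 68.8
```

```bash
python3 - <<'E'
from h import *
s=bot.read_state();print(s["ee_pos"],s["force"])
c=wcap();t=viewer.capture("top");sc=viewer.capture("scene")
g=np.hstack([cv2.resize(t["frame"][170:260,400:490],(400,400),interpolation=cv2.INTER_CUBIC),cv2.resize(sc["frame"][80:170,150:240],(400,400),interpolation=cv2.INTER_CUBIC)])
cv2.imwrite("pics/chk.png",g)
E
```

```text
[ 0.54682328 -0.32365575  0.22911584] [ 0.0448732   0.45233557 -1.45657479]
```

View pics/chk.png

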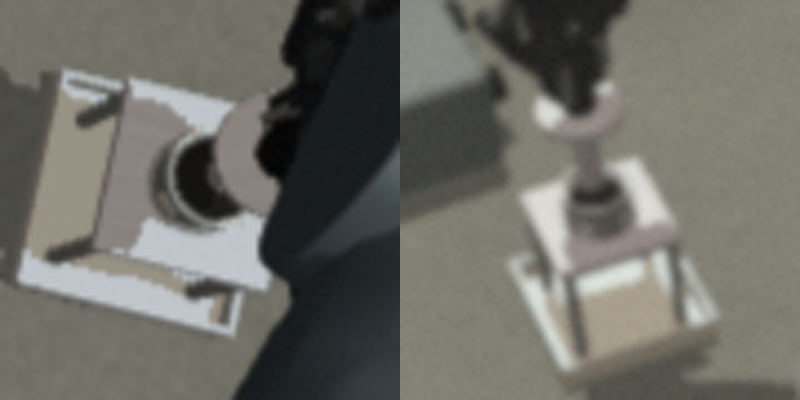

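In the scene crop (right) the shaft is entering the sleeve on its centre line at about (590,190). Next is a slow push.

Call:
drive_tool([
  [2,0,2],
  [0,0,4],
  [0,0,4],
  [0,0,4],
  [0,0,4],
  [0,0,4],
  [0,0,0],
  [0,0,0],
], gripper=[0,0,0,0,0,0,0,0], yaw=[0,0,0,0,0,0,0,0])

```text
clock: 8.85
ee_pos: [0.5464, -0.3212, 0.2063]
tcp_rot: [0.0, 0.633, 0.774, 0.0]
force: [0.1, 0.1, 0.8]
width: 0.0246
grip_force: 68.8
```

Call:
drive_tool([
  [0,0,4],
  [0,0,4],
  [0,0,4],
  [0,0,4],
  [0,0,4],
  [0,0,4],
  [0,0,4],
  [0,0,4],
  [0,0,0],
  [0,0,0],
], gripper=[0,0,0,0,0,0,0,0,0,0], yaw=[0,0,0,0,0,0,0,0,0,0])

```text
clock: 9.85
ee_pos: [0.5462, -0.3211, 0.1743]
tcp_rot: [-0.0, 0.633, 0.774, -0.0]
force: [0.9, 0.8, -1.3]
width: 0.0244
grip_force: 69.0
```

Call:
drive_tool([
  [0,0,3],
  [0,0,3],
  [0,0,2],
  [0,0,1],
  [0,0,1],
  [0,0,0],
  [0,0,0],
], gripper=[0,0,0,0,0,0,0], yaw=[0,0,0,0,0,0,0])

```text
clock: 10.55
ee_pos: [0.5462, -0.3211, 0.1644]
tcp_rot: [0.0, 0.633, 0.774, 0.0]
force: [1.2, 0.0, -1.6]
width: 0.0247
grip_force: 69.0
```

```bash
python3 - <<'E'
from h import *
s=bot.read_state();print(s["ee_pos"],s["force"])
t=viewer.capture("top");sc=viewer.capture("scene")
g=np.hstack([cv2.resize(t["frame"][170:260,400:490],(400,400),interpolation=cv2.INTER_CUBIC),cv2.resize(sc["frame"][95:170,160:235],(400,400),interpolation=cv2.INTER_CUBIC)])
cv2.imwrite("pics/chk2.png",g)
E
```

```text
[ 0.54620124 -0.32111036  0.16435823] [ 1.1607792   0.00693239 -1.60432151]
```

View pics/chk2.png

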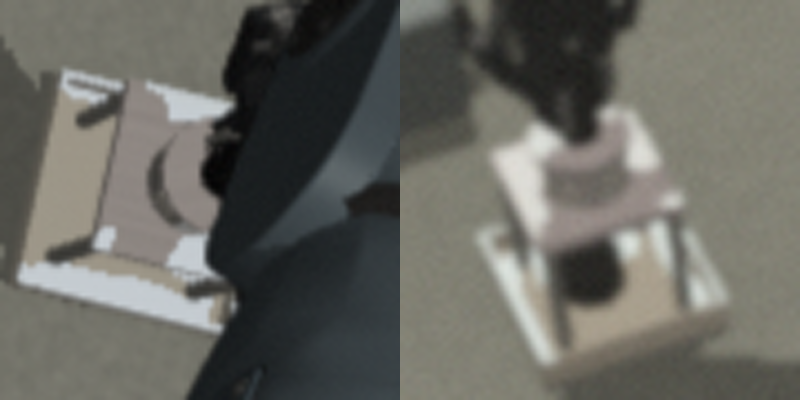

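The stopper has dropped into the tray and shows as the dark blob at (590,270) in the right half. The collar is just above the rim, so I'll lower until it touches.

Call:
drive_tool([
  [0,0,1],
  [0,0,1],
  [0,0,0],
  [0,0,0],
], gripper=[0,0,0,0], yaw=[0,0,0,0])

```text
clock: 11.05
ee_pos: [0.5462, -0.3212, 0.1628]
tcp_rot: [0.0, 0.633, 0.774, -0.0]
force: [-1.7, 1.4, 6.0]
width: 0.0247
grip_force: 69.6
```

Call:
drive_tool([
  [0,0,0],
  [0,0,0],
  [0,0,0],
  [0,0,0],
  [0,0,0],
  [0,0,0],
], gripper=[28,34,45,60,60,60], yaw=[0,0,0,0,0,0])

```text
clock: 11.65
ee_pos: [0.5462, -0.3211, 0.1622]
tcp_rot: [-0.0, 0.633, 0.774, -0.0]
force: [-0.9, 0.2, 0.2]
width: 0.0606
grip_force: 0.0
```

Call:
drive_tool([
  [0,0,-10],
  [0,0,-20],
  [0,0,-30],
  [0,0,-30],
  [0,0,-20],
  [-30,0,0],
  [-40,0,0],
  [-30,0,0],
  [0,0,0],
], gripper=[60,60,60,60,60,60,60,60,60], yaw=[0,0,0,0,0,0,0,0,0])

```text
clock: 12.55
ee_pos: [0.5658, -0.4221, 0.2723]
tcp_rot: [0.0, 0.634, 0.774, -0.0]
force: [-0.8, 0.4, -0.0]
width: 0.0602
grip_force: 0.0
```

```bash
python3 - <<'E'
from h import *
c=wcap();t=viewer.capture("top");sc=viewer.capture("scene")
g=np.hstack([cv2.resize(c["frame"][20:220,200:400],(400,400)),cv2.resize(sc["frame"][95:170,160:235],(400,400),interpolation=cv2.INTER_CUBIC)])
cv2.imwrite("pics/chk3.png",g)
E
```

```text
(no output)
```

View pics/chk3.png

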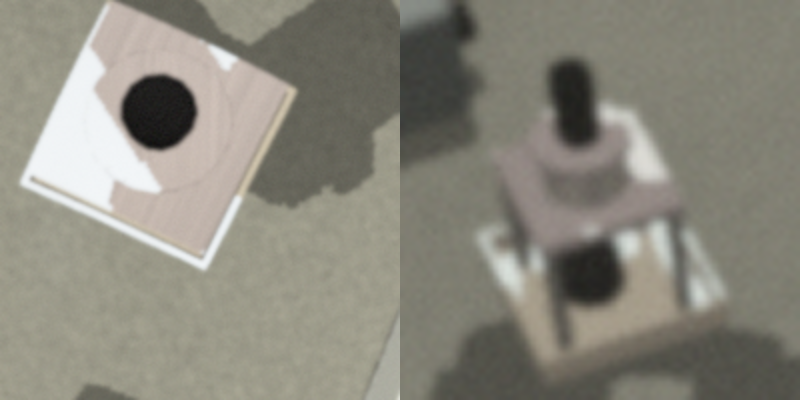

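The rod stands upright with its collar on the sleeve (right half, handle at (575,100)). The stopper lies in the tray at (590,270), and the gripper is clear.

```bash
python3 -c "
from rig import job; print(job.finish_job())"
```

```text
the job is handed in; nothing more can be done
None
```

The stopper was pushed out into the tray, the rod was left standing with its collar on the sleeve, and the job was handed in at about 13 s; no verdict was returned.

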